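# Snug down the dust-pot cover in star order

### The job

The round cover of the dust pot has four wing knobs, and one is already snug: its bar points straight at the centre of the cover. Give the other three their first pass in star order: first the knob straight across from the snug one, then the remaining two, one after the other. Turn each clockwise until its bar also points straight at the centre, and leave it so.

Things in the scene. Friction and masses are not known exactly. Their poses are not given: they have to be found in the camera images.
- knob_set: the snug wing knob, fixed. Four alike stand 90 degrees apart, 82 mm from the centre of a round aluminium cover (232 mm across, top 90 mm above bench) on a grey pot at any yaw; only an 8 mm high plug at the centre. Black bar 46 x 14 mm, 6 to 40 mm above the cover, on a 36 mm washer. Origin on the knob's axis at the cover's top; x along the bar, away from the centre; z up
- knob_across: the knob opposite the snug one: same shape, origin and axes (x along the bar, either end). Pinch the bar's 14 mm sides about 30 mm above the origin. Tightens clockwise from above, stiff (0.08 N m), stays where left, keeps its height. Starts 45 to 80 degrees short of pointing at the centre; can go up to 45 degrees too far. Snug: x parallel to knob_set's x, either way
- knob_left: the knob a quarter circle counter-clockwise (from above) from the snug one; shape, origin, axes, start and turning as knob_across. Snug: x parallel to knob_set's y, either way round
- knob_right: the knob a quarter circle clockwise (from above) from the snug one; shape, origin, axes, start and turning as knob_across. Snug: x parallel to knob_set's y, either way round. (One more such knob, on a wooden jig at the side of the bench, is not part of the job)
Not all that is in view belongs to the job. Of the things that look like the part that bears knob_set, the larger one is meant.

How it is judged:
On the way, in this order (a step that is already met when the one before it is completed fails the run):
1. the knob across from the snug one points at the centre (within 12 degrees) while the other two are still well off (more than 28 degrees) (angle between the x axis of knob_across and the x axis of knob_set, either way round below 0.21 rad and angle between the x axis of each of knob_left, knob_right and the y axis of knob_set, either way round above 0.5 rad), for 0.2 s.
2. one of the other two also points at the centre while the last is still well off (angle between the x axis of knob_across and the x axis of knob_set, either way round below 0.21 rad and ((angle between the x axis of knob_left and the y axis of knob_set, either way round below 0.21 rad and angle between the x axis of knob_right and the y axis of knob_set, either way round above 0.5 rad) or (angle between the x axis of knob_right and the y axis of knob_set, either way round below 0.21 rad and angle between the x axis of knob_left and the y axis of knob_set, either way round above 0.5 rad))), for 0.2 s.
At the end, for the whole second after the job is handed in: the bars of all three knobs point at the cover's centre, each within 12 degrees, and the robot has let go (angle between the x axis of knob_across and the x axis of knob_set, either way round below 0.21 rad and angle between the x axis of each of knob_left, knob_right and the y axis of knob_set, either way round below 0.21 rad); the robot touches nothing.
It also fails if it takes over 51 s, if anything falls off the work surface, if the arm or the gripper's body presses on something with over 40 N, if the wrist force passes 120 N, or if a joint passes its speed limit or range.

### The arm

A 7-joint arm with a two-finger parallel gripper is mounted at the origin on the work surface. World frame = base frame: x ahead of the robot, y to its left, z up, the work surface at z = 0. Lengths are in m, angles in rad, forces in N, time in s.
With the tool pointing down it reaches from about 0.425 to 0.825 m from the base axis. Payload 3.6 kg.
Tool frame: the origin (TCP) lies where the fingers leave the gripper's body, on its centre line; the fingertips stand 73 mm ahead of it and the grasp point (between the pads) lies 54 mm ahead of it; x points along the fingers, y is the direction in which the jaws open and shut, and the axes are right-handed (so a half turn about x gives the same grasp; the last joint's range is limited). The gripper opens to 85 mm and grips with 20 to 120 N. Pads are 22 mm wide; open, the fingers measure 114 mm over their backs; the gripper's body (76 mm by 85 mm) begins 54 mm behind the grasp point. The pads swing forward as they close: fully open they stand 13 mm farther back than shut.
Start: joints at [1.224, 0.615, -0.013, 1.423, 0.008, 1.103, -0.04], TCP at [0.205, -0.617, 0.304] pointing down, gripper open.
Joint ranges: [-3.12, 3.12], [-0.3, 2.06], [-1.34, 1.32], [0.26, 2.42], [-1.36, 4.5], [0.01, 1.98], [-2.84, 2.84]. Speed limits (rad/s): [2.79, 2.79, 3.14, 3.14, 3.14, 3.14, 3.14].

### API

Orientations are given as a unit quaternion [x, y, z, w].
In Python, from station import arm, snapshot, camera_info, ticket gives the robot as it stands. Calls block until the motion is done:
- arm.movep(position, orientation): joint-space move of the TCP to a pose.
- arm.line_to(position, velocity=0.15, ori=None): straight line of the TCP; ori=None keeps the orientation; velocity is the mean speed in m/s.
- arm.move_j(angles): joint-space move.
- arm.move_gripper(opening, effort=None): opening from 0.0 (shut) to 1.0 (fully open); effort is the grip in N (None keeps the last); returns when the fingers have stopped.
- arm.pause(seconds).
- arm.ik(position, orientation): joint angles nearest the present ones, or None.
- snapshot(name): name is "side" or "top" or "wrist"; returns the picture (420x560x3 uint8, blue, green, red); there is no depth.
- camera_info(name): a dict with "fx", "fy", "cx", "cy" (pixels), "R" (3x3) and "t" (3): a world point X has camera coordinates R X + t; the wrist camera has in their place "T_tool_cam" (4x4, takes a point from camera to tool coordinates, whose origin is the TCP and whose axes are the tool frame's). Camera axes: x right, y down, z forward; pixel columns grow to the right and rows downward; lengths in m; the calibration is good to about 2 mm. A picture is of the moment at which its call begins: read the wrist's pose just before it. camera_info takes no time and is no camera call.
A pose or a line that the arm cannot do raises arm.MotionError and nothing moves.
- ticket.finish_job(): hands the job in, once; it reports no verdict.
Readings, each from a call of its own:
- arm.read_time(): time.
- arm.read_joint_positions(): joint angles.
- arm.read_dq(): joint speeds.
- arm.read_effort(): joint torques, N m.
- arm.read_tool_pos(): TCP position.
- arm.read_eef_rot(): TCP orientation.
- arm.read_ft_force(): force on the tool from outside, world axes, zero at the start.
- arm.read_wrist_torque(): the same for the moment, N m.
- arm.read_opening(): opening from 0.0 (shut) to 1.0 (fully open).
Only numpy, scipy, OpenCV 4.12 (cv2) and the standard library are available. Lean on these libraries where they do the work, as an engineer would, in place of code of your own. Each camera call takes 0.05 s, during which the arm holds its last target. There are 200 camera calls.

## Working session

There is one attempt and no reset: what is moved stays moved. The work goes in short steps, each a Python script; the robot and the scene stay as the last script left them, time stands still between calls to the robot, and variables do not carry over. Pictures are saved under pics/ and viewed, about 8 in all and at most 12, crops included, and the job is handed in when it is done.

```bash
ls; mkdir -p pics; python3 - <<'E'
from station import arm,snapshot,camera_info
import cv2,numpy as np
for n in("top","side"):
    cv2.imwrite(f"pics/{n}0.png",snapshot(n)); print(n,camera_info(n))
print(camera_info("wrist")); print(arm.read_time(),arm.read_eef_rot(),arm.read_tool_pos())
E
```

```text
pics
top {'fx': 494.5185182054538, 'fy': 494.5185182054538, 'cx': 284.9667095335771, 'cy': 212.4344693883343, 'R': array([[-0.02145113, -0.9996428 , -0.01594144],
       [-0.99857742,  0.02220138, -0.04847926],
       [ 0.04881587,  0.01487882, -0.99869697]]), 't': array([0.04945247, 0.57148907, 0.96262138])}
side {'fx': 393.28310604951815, 'fy': 393.28310604951815, 'cx': 279.9728923832147, 'cy': 212.47406420183773, 'R': array([[-0.72154742, -0.69209341, -0.01939143],
       [-0.48951727,  0.52975643, -0.69262614],
       [ 0.48963472, -0.49027016, -0.72103607]]), 't': array([0.44322222, 0.33851999, 0.5089388 ])}
{'fx': 349.8595366732157, 'fy': 349.8595366732157, 'cx': 284.70250071377376, 'cy': 209.25612534735734, 'T_tool_cam': array([[-4.92268799e-04, -2.73639832e-01,  9.61832106e-01,
        -6.90580099e-02],
       [ 9.99999229e-01,  9.61702660e-04,  7.85405861e-04,
         2.33908798e-05],
       [-1.13991482e-03,  9.61831751e-01,  2.73639148e-01,
        -6.92551102e-02],
       [ 0.00000000e+00,  0.00000000e+00,  0.00000000e+00,
         1.00000000e+00]])}
0.1 [-0.69788153 -0.11376599  0.69816964 -0.11215087] [ 0.20480996 -0.61634611  0.3028545 ]
```

View pics/top0.png

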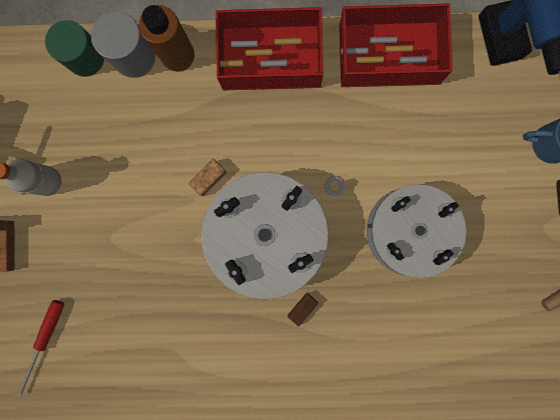

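View pics/side0.png

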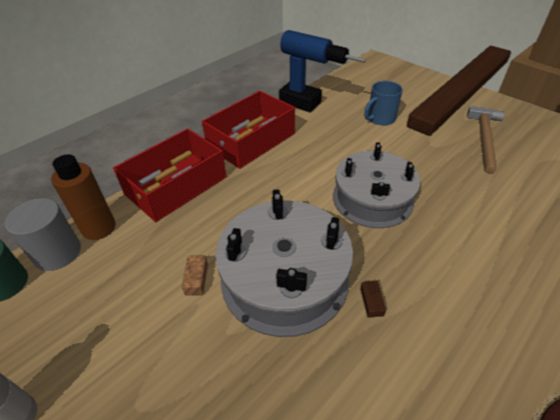

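The large pot's cover centre is near (265,235) in the top view. The knob at (292,198) looks snug, so the one across is (235,272), and the other two are (227,207) and (301,263). I'll rectify the view at bar-top height to measure this.

```bash
cat > h.py <<'E'
import numpy as np,cv2
from station import arm,snapshot,camera_info
def ortho(img,K,R,t,x0,y0,z,S=2000,n=600):
    # output pixel (u,v): x=x0+(n/2-v)/S, y=y0+(n/2-u)/S
    A=np.array([[0,-1/S,x0+n/2/S],[-1/S,0,y0+n/2/S],[0,0,z],[0,0,1]])
    H=K@np.c_[R,t]@A
    return cv2.warpPerspective(img,H,(n,n),flags=cv2.INTER_CUBIC|cv2.WARP_INVERSE_MAP)
def Kof(c): return np.array([[c['fx'],0,c['cx']],[0,c['fy'],c['cy']],[0,0,1]])
def ray(c,u,v,z):
    d=c['R'].T@np.linalg.inv(Kof(c))@[u,v,1]; o=-c['R'].T@c['t']
    return o+d*(z-o[2])/d[2]
E
python3 - <<'E'
from h import *
c=camera_info("top"); p=ray(c,265,235,.09); print(p)
s=camera_info("side"); print(ray(s,285,246,.098),ray(c,265,235,.098))
im=cv2.imread("pics/top0.png")
o=ortho(im,Kof(c),c['R'],c['t'],*np.round(p[:2],3),.13)
for k in range(0,600,100): cv2.line(o,(k,0),(k,8),(0,0,255),1);cv2.line(o,(0,k),(8,k),(0,0,255),1)
cv2.imwrite("pics/o1.png",o)
E
```

```text
[0.52844816 0.0730312  0.09      ]
[0.52417204 0.0790637  0.098     ] [0.52841525 0.0725813  0.098     ]
```

View pics/o1.png

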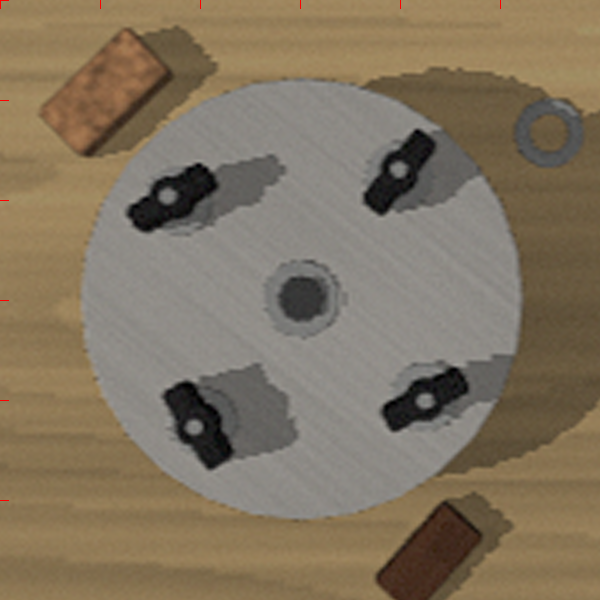

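```bash
cat >> h.py <<'E'
from scipy.spatial.transform import Rotation as Ro
def quat(th):
    y=np.array([np.cos(th),np.sin(th),0]);x=np.array([0,0,-1.]);return Ro.from_matrix(np.c_[x,y,np.cross(x,y)]).as_quat()
def wristcam():
    c=camera_info("wrist");T=np.eye(4);T[:3,:3]=Ro.from_quat(arm.read_eef_rot()).as_matrix();T[:3,3]=arm.read_tool_pos()
    M=np.linalg.inv(T@c['T_tool_cam']); return dict(c,R=M[:3,:3],t=M[:3,3])
E
python3 - <<'E'
from h import *
d=np.deg2rad
C=np.array([.529,.0745])
print(np.round(arm.read_joint_positions(),3), np.round(Ro.from_quat(arm.read_eef_rot()).as_matrix(),2).tolist())
def kn(a):return C+.082*np.array([np.cos(d(a)),np.sin(d(a))])
# world yaw: B at -38.3, D 141.7, A 51.7, C -128.3
for n,a,b,r in(("D",141.7,33,71),("A",51.7,-60,68),("C",-128.3,-62.5,66)):
    for f in(90,-90):
        for e in(b,b-r):
            q=arm.ik([*kn(a),.174],quat(d(e+f))); print(n,f,e,None if q is None else np.round(q,2))
arm.movep([C[0]-.0,C[1],.30],quat(d(90+0)))
w=wristcam(); im=snapshot("wrist"); np.savez("w1",R=w['R'],t=w['t']); cv2.imwrite("pics/w1.png",im)
o=ortho(im,Kof(w),w['R'],w['t'],.528,.073,.13)
cv2.imwrite("pics/o2.png",np.hstack([cv2.resize(im,(560,420)),cv2.resize(o,(0,0),fx=.7,fy=.7)[:420,:240]]) if 0 else o)
print(arm.read_time(),np.round(arm.read_joint_positions(),2))
E
```

```text
[ 1.224  0.616 -0.013  1.425  0.008  1.103 -0.04 ] [[-0.0, 0.32, -0.95], [0.0, -0.95, -0.32], [-1.0, -0.0, 0.0]]
D 90 33 [ 0.3   0.74 -0.96  2.03  0.84  0.83  0.99]
D 90 -38 [ 0.04  0.6  -0.52  2.03  0.49  0.63  0.1 ]
D -90 33 [-0.12  0.56 -0.27  2.04  0.27  0.57 -1.57]
D -90 -38 [-0.38  0.55  0.1   2.05 -0.1   0.55 -2.44]
A 90 -60 [ 0.04  0.73 -0.52  1.72  0.48  0.82 -0.18]
A 90 -128 [-0.1   0.7  -0.29  1.72  0.27  0.76 -1.18]
A -90 -60 [-0.41  0.69  0.23  1.73 -0.22  0.74 -2.69]
A -90 -128 [ 0.33  0.97 -1.15  1.71  0.97  1.15  1.37]
C 90 -62.5 [ 0.24  0.58 -0.46  2.04  0.44  0.61 -0.03]
C 90 -128.5 [ 0.08  0.55 -0.21  2.05  0.21  0.56 -0.95]
C -90 -62.5 [-0.23  0.56  0.24  2.06 -0.24  0.55 -2.48]
C -90 -128.5 [ 0.63  0.83 -1.15  2.03  0.97  0.96  1.42]
2.8417 [ 0.38  0.57 -0.88  1.75  0.5   1.06  0.89]
```

View pics/o2.png

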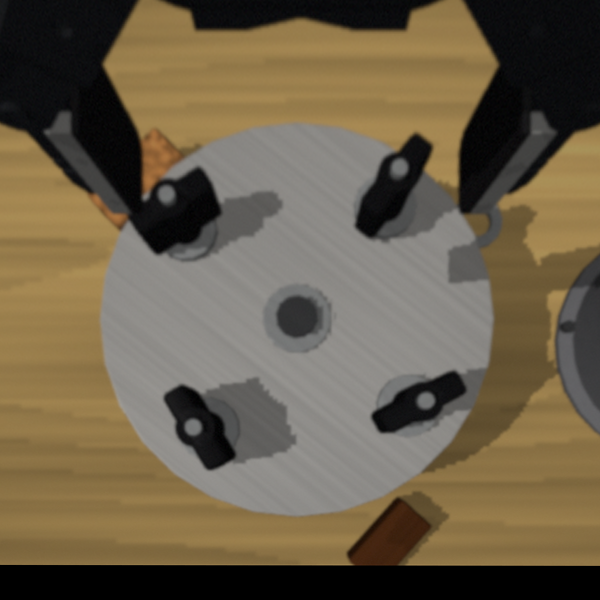

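The wrist view agrees with the top view to about 1 mm: bar centres at (167,196), (399,168), (426,401) and (193,428). The knob at (399,168) is the snug one. I'll do the knob across from it first.

```bash
cat >> h.py <<'E'
d=np.deg2rad
C=np.array([.5289,.0746])
def toolyaw():
    y=Ro.from_quat(arm.read_eef_rot()).as_matrix()[:,1]; return np.arctan2(y[1],y[0])
def turn(pos,bar,tgt):
    p=C+.082*np.array([np.cos(d(pos)),np.sin(d(pos))])
    arm.move_gripper(.6)
    q=quat(d(bar+90))
    arm.movep([*p,.25],q); arm.line_to([*p,.174],.08)
    print("down",arm.read_time(),arm.read_ft_force())
    arm.move_gripper(0,60); print("grip",arm.read_opening(),arm.read_ft_force(),arm.read_wrist_torque())
    for k in range(2):
        e=(d(tgt+90)-toolyaw()+np.pi)%(2*np.pi)-np.pi
        j=np.array(arm.read_joint_positions()) if k==0 else j
        j[6]+=e; print("e",np.rad2deg(e),j[6]); arm.move_j(list(j))
    arm.pause(.3)
    print("turned",np.rad2deg(toolyaw())-90,arm.read_tool_pos()-np.array([*p,.174]),arm.read_ft_force(),arm.read_wrist_torque())
    arm.move_gripper(.6); arm.line_to([*arm.read_tool_pos()[:2],.26],.12)
    print("t",arm.read_time())
E
python3 - <<'E'
from h import *
turn(141.6,32,-38.4)
cv2.imwrite("pics/t1.png",cv2.resize(snapshot("wrist"),None,fx=1,fy=1))
c=camera_info("top");cv2.imwrite("pics/o3.png",ortho(snapshot("top"),Kof(c),c['R'],c['t'],.528,.073,.13))
E
```

```text
down 4.8417 [-1.17088032  0.43957653  0.12647677]
grip 0.15331304654917524 [-2.26377372  0.317402    4.47676103] [ 0.09858067  0.37522081 -0.030896  ]
e -70.41052166046312 -0.20237514921489286
e -0.03822301956353487 -0.20304226675633075
turned -38.41521468117107 [-0.00016221  0.0007296   0.00052878] [-0.6154254   1.46977359  2.27128415] [0.48674075 0.34277093 0.03760478]
t 8.25
```

View pics/t1.png

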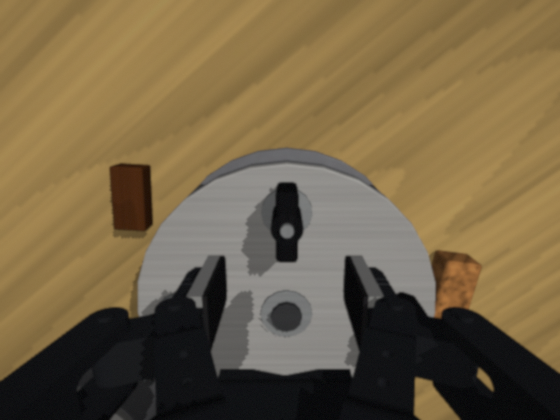

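The across knob at (287,222) now points at the centre plug at (287,317), and the grip forces were low. I'll do the left and right knobs next, then move clear and check.

```bash
python3 - <<'E'
from h import *
turn(51.6,-60,-128.4)
turn(-128.4,-63,-128.4)
p=arm.read_tool_pos(); arm.line_to([C[0],C[1],.33],.15)
w=wristcam(); im=snapshot("wrist")
o=ortho(im,Kof(w),w['R'],w['t'],.528,.073,.13)
cv2.imwrite("pics/o4.png",o); print(arm.read_time(),arm.read_ft_force())
E
```

```text
down 10.2083 [-0.33495734 -0.17786824  0.6720962 ]
grip 0.15032327139306145 [-0.338363   -0.48220324  2.42834939] [-0.06616303  0.05371149 -0.08453702]
e -68.39192614828677 -1.5489088795230215
e -0.029427320365031335 -1.5494224831534305
turned -128.41646613537293 [2.25706445e-05 2.14799723e-04 5.74611801e-04] [-2.15612868 -0.67729137  3.34460476] [-0.05279088  0.4339396   0.0187861 ]
t 13.5917
down 15.9 [ 0.19461788  0.0570555  -0.07683199]
grip 0.15573308814509237 [-1.26348704 -0.48023948  3.42412545] [-0.08410626  0.20203273 -0.09130906]
e -65.38051907186254 -1.6707035189063495
e -0.04158574219111675 -1.67142932702947
turned -128.39637597468027 [-0.00051773  0.00015463  0.00041903] [-2.86760619  1.08233285  4.65694866] [ 0.05535195  0.87927671 -0.02019471]
t 19.25
20.1667 [ 0.17489752 -0.5821562  -0.47945632]
```

View pics/o4.png

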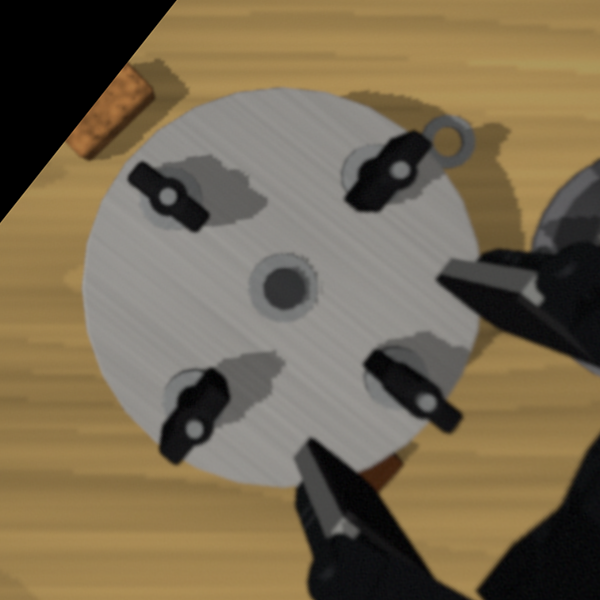

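All four bars, at (168,196), (400,170), (195,428) and (426,402), point at the centre, and the gripper is clear. Handing in.

```bash
python3 -c "
from station import ticket;print(ticket.finish_job())"
```

```text
the job is handed in; nothing more can be done
None
```

I tightened the three knobs clockwise in star order and handed the job in at about 20 s. The order was the knob across first (70°), then left (68°), then right (65°). The job reported no verdict.

- **Angles:** at the end of each turn the gripper was within 0.1° of its target angle. The target came from the camera images, and both the top and wrist views placed the knobs within about 1 mm of each other.
- **Final picture:** in the wrist view taken after the last turn, all three bars point at the centre to within a few degrees, read by eye.
- **Forces:** the wrist force readings I took stayed below about 6 N, and the gripper was open and clear of everything at the end.
- **One disagreement:** my first rough reading of the cover's centre from the side camera was about 7 mm off the top view. The wrist view supported the top view, so I did not use the side reading.

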